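# Draw the spring clamp open with the square driver and hold it at the fork

## Robot

A 7-joint arm with a two-finger parallel gripper is mounted at the origin on the work surface. World frame = base frame: x ahead of the robot, y to its left, z up, the work surface at z = 0. Lengths are in m, angles in rad, forces in N, time in s.
With the tool pointing down it reaches from about 0.425 to 0.95 m from the base axis. Payload 4.7 kg.
Tool frame: the origin (TCP) lies midway between the tips of the shut fingers; the grasp point (between the pads) lies 19 mm behind it; z points along the fingers, y is the line along which they close (so a half turn about z gives the same grasp; the last joint's range is limited). The gripper opens to 87 mm and grips with 3 to 60 N. Pads are 19 mm wide; open, the fingers measure 117 mm over their backs; the gripper's body (75 mm by 190 mm) begins 51 mm behind the grasp point.
Start: joints at [1.151, 0.469, -0.049, 1.532, 0.024, 1.141, -0.082], TCP at [0.257, -0.624, 0.223] pointing down, gripper open.
Joint ranges: [-2.59, 2.59], [-0.33, 1.99], [-1.39, 1.29], [0.1, 2.45], [-1.04, 4.18], [0.21, 1.99], [-2.66, 2.66]. Speed limits (rad/s): [2.57, 2.57, 3.14, 3.14, 3.14, 3.14, 3.14].

## Interface

Orientations are given as a unit quaternion [x, y, z, w].
In Python, from workcell import * gives the robot as it stands. The module is installed in compiled form; this text tells all that it offers.
- The arm moves only by the shell command python3 -m jog 'ROWS' [OPENING]. ROWS is JSON, a list of rows, each an object with "dp": the shift along the tool's x, y, z in units of 150 mm (1.0 is 150 mm), a list of three; "dr": the turn, a rotation vector about the tool's x, y, z in units of 180 degrees (1.0 is 180 degrees), a list of three. In form: [{"dp": [dx, dy, dz], "dr": [rx, ry, rz]}, ...]. A call has 1 to 12 rows; each row is the pose to reach, as a shift and turn from the pose commanded when the call began, along the tool's axes at that moment, turning the shorter way round; what a row does not reach only later rows make up. A row lasts 1/10 s, in which the tool goes at most 50 mm and 8.59 degrees, less where a joint would pass 70% of its speed; a pose out of reach is approached as far as the arm can. A call with a number of a shift or a turn outside -1 to 1 is refused whole. A call with a gripper value outside its range is refused whole. OPENING is the opening, from 0 (shut) to 1 (fully open), set as the call begins (- or left out, the last holds). The fingers move at their own pace and stop on an object; the grip force is fixed at half the most. Time passes only in rows, so rows that repeat a pose let the fingers close. It gives the time, the measured TCP pose, the force, the opening and the grip force at its end, in the units of the state.
- get_obs(): the state, without advancing time (a new reading comes with each control period).
- read_camera(name): name is "side" or "top"; returns a dict with "pixels" (400x640x3 uint8, blue, green, red), "mtx" (3x3 intrinsics, pixels), "xyz" and "attitude" of the camera in the world. Camera axes: x right, y down, z forward; pixel columns grow to the right and rows downward; lengths in m; the calibration is good to about 2 mm. A picture is of the moment at which its call begins. There is no depth.
- job_done(): hands the job in; it is judged then, once.
Trained networks look in a picture, given as the dict that the camera call returned (one of the last four; its "shot" number tells which), for a name from the list of things; names that differ only in an ending like _2 or _b are one class to them, and where a whole thing is asked for, a point or a joint stands for the part that bears it (a point fixed in the world has none). Each returns a list of dicts, best first, with "conf" (0 to 1); they miss things now and then, are a little off and sometimes report something else, mostly with a low value. They report only what shows in the picture. A call takes as long as a camera call.
- look_for(picture, thing): "centre" ([x, y, z] in m, in world coordinates, good to about 4 mm: the middle of the surface that is visible of it).
- masks_of(picture, thing): "pixels" (400x640 bool, what is visible of it).
- tip_of(picture, thing): "centre" ([x, y, z] in m, in world coordinates, good to about 4 mm: a listed point, or the origin of a listed thing).
The state is a dict: "clock": time; "q": joint angles; "qvel": joint speeds; "effort": joint torques, N m; "eef_pos": TCP position; "ee_rot": TCP orientation; "ft_force": force on the tool from outside, world axes, zero at the start; "torque": the same for the moment, N m; "gripper_width": finger opening in m; "gripper_force": force on a finger pad.
Only numpy, scipy, OpenCV 4.12 (cv2) and the standard library are available. Lean on these libraries where they do the work, as an engineer would, in place of code of your own. Each camera call takes 0.05 s, during which the arm holds its last target. There are 200 camera calls.

## Task

Take the square-tipped driver out of its stand, push its tip fully home into the square recess of the knob on the connector clamp's spring-loaded slide, and with the driver draw the slide back until its pointer stands between the two prongs of the steel fork on the clamp's side. Finish holding it there: the driver stays gripped and seated and keeps the slide at the fork against the spring, for the slide snaps shut if let go. Do not push or pull the slide or knob with the gripper itself, and leave the connector shells and the cup standing where they are.

Things in the scene. Friction and masses are not known exactly. Their poses are not given: they have to be found in the camera images.
- fixture: The clamp: black base block 210 x 100 x 26 mm fixed to the bench with steel guide rails and, at its +x end, a fixed jaw (top 76 mm above the bench). Origin: centre of the underside. Its x axis points from the slide to the fixed jaw, z up. The slide, jaw closed at the start, draws along the fixture's -x (roughly towards the robot), 60 mm at most.
- slide: The aluminium slide on the clamp, 85 x 62 x 18 mm, its top 46 mm above the bench, with the moving jaw at its +x end. Axes as the fixture's; origin at the centre of its underside, over the fixture's origin when closed. A spring pulls it shut: 3 N closed, rising 1 N per 10 mm.
- recess (a point): Centre of the mouth of the square recess in the top of the four-lobed steel knob on the slide, 74 mm above the bench. Recess 13 x 13 mm, 22 mm deep, open upwards, mouth chamfered by 2 mm, its sides along this point's x and y axes. Knob about 50 mm over the lobes, 28 mm tall; it is captive and swivels easily up to 0.7 rad either way, so the recess starts at any such yaw to the slide.
- pointer (a point): Tip of the pointer, a steel needle 3 mm wide that sticks out of the slide's +y side; moves with the slide. Axes as the fixture's.
- mark (a point): Middle between the two upright steel prongs of the fork on the clamp's +y side (a black block 30 mm long carrying two prongs 5 mm thick with an 11 mm gap); axes as the fixture's. The fork sits a different distance out each time, 22 to 46 mm from the closed pointer. The pointer passes freely just above the prongs.
- driver_grip (a point): Centre of the driver's grey handle, a prism 24 x 24 mm and 52 mm tall, sides along this point's x and y axes, z up along the driver. This is the place to grip. It lies 74 mm above the end of the tip; the handle begins 48 mm above that end.
- driver_tip (a point): End of the driver's square steel shank (10 x 10 mm, 48 mm long, sides parallel to the handle's, last 2 mm stepped down to 7 mm), on its axis; z up along the driver.
- driver: The driver as a whole, 100 mm long, 0.12 kg; origin at the end of its tip, z up along it. It starts upright in the stand with its tip 30 mm deep.
- stand: Black block 70 x 70 x 40 mm fixed to the bench, with a 13 mm square socket, 30 mm deep, in the middle of its top; origin at the centre of its underside. It stands to the left or the right of the clamp.
- conn_a: Bystander: dark steel connector shell standing on end, 44 mm wide, 70 mm tall; origin at the underside. Left or right of the clamp, opposite the stand.
- conn_b: Bystander: steel connector shell standing on end, 52 mm wide, 75 mm tall, to the left of the far end of the clamp; origin at the underside.
- cap_cup: Bystander: clear plastic cup, 70 mm wide, 50 mm tall, to the right of the far end of the clamp; origin at the underside.

How it is judged:
By the outcome, as a careful person would: the job done as asked, in the order asked, and still so for the second after the job is handed in, while the arm keeps its last pose, push and grip.
It also fails if it takes over 46 s, if anything falls off the work surface, if the arm or the gripper's body presses on something with over 40 N, if the wrist force passes 120 N, or if a joint passes its speed limit or range.

## Working session

There is one attempt and no reset: what is moved stays moved. The work goes in short steps, Python scripts to look and compute and a shell command to move; the robot and the scene stay as the last step left them, time stands still between calls to the robot, and variables do not carry over. Pictures are saved under pics/ and viewed, at most 10 in all, crops included, and the job is handed in when it is done.

```bash
mkdir -p pics
cat > h.py <<'E'
from workcell import *
import numpy as np, cv2
from scipy.spatial.transform import Rotation as R
def proj(p,P):
    a=np.array(p["attitude"]); Rm=R.from_quat(a).as_matrix() if a.size==4 else a.reshape(3,3)
    c=(np.atleast_2d(P)-p["xyz"])@Rm; u=c@np.array(p["mtx"]).T; return u[:,:2]/u[:,2:]
def atz(p,uv,z):
    a=np.array(p["attitude"]); Rm=R.from_quat(a).as_matrix() if a.size==4 else a.reshape(3,3)
    uv=np.atleast_2d(uv); d=np.c_[uv,np.ones(len(uv))]@np.linalg.inv(np.array(p["mtx"])).T@Rm.T
    o=np.array(p["xyz"]); return o+d*((z-o[2])/d[:,2:])
def goto(P,q=None):
    "rows units needed from current measured pose to world P, quat q"
    o=get_obs(); r=R.from_quat(o["ee_rot"]); d=r.inv().apply(np.array(P)-o["eef_pos"])/.15
    w=(r.inv()*R.from_quat(q)).as_rotvec()/np.pi if q is not None else None
    return d.round(4),w
np.set_printoptions(precision=4,suppress=True)
E
python3 - <<'E'
from h import *
o=get_obs(); print(o)
for n in("top","side"):
    p=read_camera(n); cv2.imwrite(f"pics/{n}0.png",p["pixels"]); print(n,p["xyz"],p["attitude"],p["mtx"])
    for t in("recess","pointer","mark","driver_grip","driver_tip","fixture","slide","stand","conn_a","conn_b","cap_cup"):
        print(t,[(np.round(d["centre"],4).tolist(),round(d["conf"],2)) for d in tip_of(p,t)[:2]])
E
```

```text
{'clock': 0.0, 'q': array([ 1.1511,  0.4695, -0.0486,  1.5337,  0.0241,  1.141 , -0.0823]), 'qvel': array([-0.0007, -0.0012,  0.0008,  0.0009,  0.0005, -0.0003, -0.0009]), 'effort': array([  0.0002, -50.7976,  -0.0809, -23.6158,  -0.0615,   0.0377,
         0.0001]), 'eef_pos': array([ 0.2569, -0.6235,  0.2215]), 'ee_rot': array([ 0.981 ,  0.1942, -0.0002, -0.001 ]), 'ft_force': array([ 0.5103, -0.0666, -0.8948]), 'torque': array([ 0.0283,  0.0165, -0.0497]), 'gripper_force': 0.0, 'gripper_width': 0.08700167300024052}
top [ 0.5023 -0.0083  1.0255] [-0.7004  0.7132 -0.0172  0.0199] [[449.8548   0.     311.5888]
 [  0.     449.8548 204.3716]
 [  0.       0.       1.    ]]
recess [([0.5889, 0.0485, 0.0704], 0.67)]
pointer [([0.6026, 0.118, 0.0464], 0.69), ([0.5994, 0.0432, 0.0275], 0.3)]
mark [([0.5696, 0.1225, 0.0415], 0.68)]
driver_grip [([0.4408, -0.2772, 0.087], 0.69)]
driver_tip [([0.6023, 0.1176, 0.0454], 0.69)]
fixture [([0.601, 0.0458, -0.0001], 0.81)]
slide [([0.5983, 0.047, 0.0286], 0.87)]
stand [([0.4387, -0.2752, 0.0032], 0.63)]
conn_a [([0.6832, 0.2094, 0.0029], 0.97), ([0.
[... 212 characters left out ...]
3] [[409.8707   0.     318.6079]
 [  0.     409.8707 196.4638]
 [  0.       0.       1.    ]]
recess [([0.5849, 0.0511, 0.0705], 0.7)]
pointer [([0.6069, 0.1191, 0.0487], 0.58), ([0.5746, 0.1211, 0.0424], 0.46)]
mark [([0.5732, 0.1244, 0.0427], 0.67)]
driver_grip [([0.4423, -0.2708, 0.08], 0.69), ([0.6829, 0.2078, 0.0017], 0.59)]
driver_tip []
fixture [([0.5965, 0.0443, 0.0004], 0.84), ([0.5702, 0.1217, 0.0421], 0.53)]
slide [([0.5984, 0.0438, 0.0279], 0.8)]
stand [([0.4414, -0.2765, 0.0024], 0.71)]
conn_a [([0.4467, 0.2606, 0.0029], 0.76), ([0.6788, 0.2085, -0.0015], 0.64)]
conn_b [([0.4467, 0.2606, 0.0029], 0.76), ([0.6788, 0.2085, -0.0015], 0.64)]
cap_cup [([0.6526, -0.2011, -0.0], 0.89)]
```

View pics/top0.png

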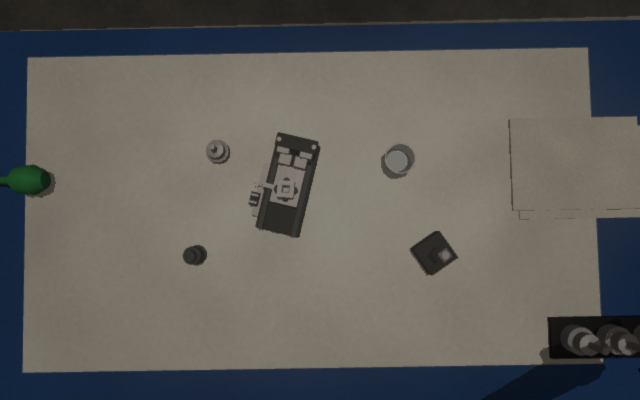

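Run:
```python
from h import *
p=read_camera("top"); im=p["pixels"]
u=proj(p,[[.588,.05,.074],[.44,-.274,.1]]).round().astype(int); print(u)
cs=[]
for (x,y),s in zip(u,(45,45)):
    c=im[max(0,y-s):y+s,max(0,x-s):x+s]; print(max(0,x-s),max(0,y-s),c.shape); cs.append(cv2.resize(c,(390,390),interpolation=cv2.INTER_CUBIC))
cv2.imwrite("pics/c1.png",np.hstack(cs))
for t in("driver_grip","driver","slide","fixture","stand","recess"):
    for d in masks_of(p,t)[:2]:
        m=d["pixels"].astype(np.uint8); c=max(cv2.findContours(m,0,1)[0],key=cv2.contourArea); print(t,round(d["conf"],2),m.sum(),cv2.minAreaRect(c))
```

```text
[[285 188]
 [444 256]]
240 143 (90, 90, 3)
399 211 (90, 90, 3)
driver_grip 0.63 227 ((441.4000244140625, 254.1999969482422), (16.400001525878906, 15.600000381469727), 53.13010025024414)
driver 0.67 216 ((441.1153259277344, 254.4230194091797), (15.808956146240234, 15.808956146240234), 56.3099365234375)
driver 0.38 383 ((285.2352600097656, 189.441162109375), (21.09432601928711, 21.43732261657715), 30.963754653930664)
slide 0.69 1372 ((283.176513671875, 178.79412841796875), (38.56315994262695, 49.96233367919922), 14.03624439239502)
fixture 0.77 4848 ((284.15728759765625, 184.15170288085938), (53.891326904296875, 99.46285247802734), 12.994616508483887)
stand 0.57 1016 ((433.4026794433594, 252.71815490722656), (36.373897552490234, 35.06312561035156), 55.00797653198242)
recess 0.62 377 ((285.0, 188.99996948242188), (21.70296859741211, 21.15352439880371), 74.05460357666016)
```

View pics/c1.png

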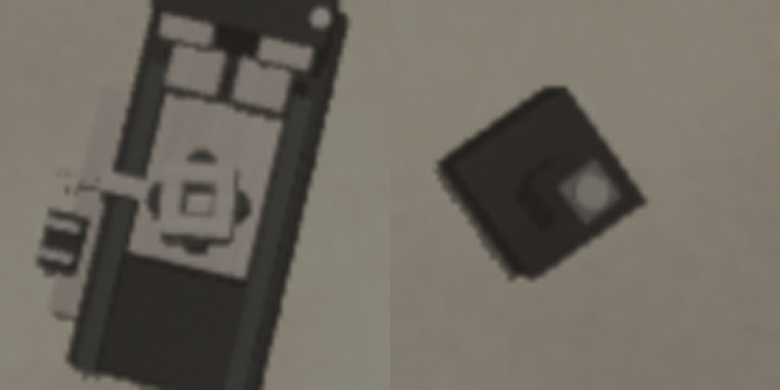

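The top view shows the clamp around (284,184), with its jaw up and tilted right. The fork is left of it at (253,198) and the recess near (285,189). The driver handle's top is at about (444,255) in the stand, right of the clamp.

Run:
```python
from h import *
p=read_camera("top")
print("handle top",atz(p,[[444.7,254.8]],.11), proj(p,[[.4415,-.274,.11],[.4415,-.274,.084],[.4415,-.274,0.04]]))
def yaw(m,z,n):
    c=max(cv2.findContours(m.astype(np.uint8),0,1)[0],key=cv2.contourArea)[:,0].astype(float)
    w=atz(p,c,z)[:,:2].astype(np.float32); b=cv2.boxPoints(cv2.minAreaRect(w)); e=b[1]-b[0]; f=b[2]-b[1]
    print(n,"centre",b.mean(0),"len",np.linalg.norm(e),np.linalg.norm(f),"yaw",np.degrees(np.arctan2(e[1],e[0])),np.degrees(np.arctan2(f[1],f[0])))
yaw(masks_of(p,"stand")[0]["pixels"],.04,"stand")
yaw(masks_of(p,"fixture")[0]["pixels"],.026,"fixture")
yaw(masks_of(p,"slide")[0]["pixels"],.046,"slide")
yaw(masks_of(p,"driver")[0]["pixels"],.1,"driver")
ims=[]
for n in("top","side"):
    q=read_camera(n); u=proj(q,[.587,.05,.074])[0].round().astype(int); s=18; c=q["pixels"][u[1]-s:u[1]+s,u[0]-s:u[0]+s]; print(n,u-s)
    c=cv2.normalize(c,None,0,255,cv2.NORM_MINMAX); ims.append(cv2.resize(c,(396,396),interpolation=cv2.INTER_CUBIC))
cv2.imwrite("pics/c2.png",np.hstack(ims))
R_=[];
for n in("top","side"):
  for k in range(4):
    q=read_camera(n)
    for t in("recess","driver_grip","pointer","mark"):
        for d in tip_of(q,t)[:1]: R_.append((t,n,*np.round(d["centre"],4)))
for t in("recess","driver_grip","pointer","mark"):
  for n in("top","side"): print(t,n,np.median([r[2:] for r in R_ if r[:2]==(t,n)],axis=0))
```

```text
handle top [[ 0.4433 -0.2726  0.11  ]] [[445.4086 255.6745]
 [441.7516 254.906 ]
 [436.0043 253.6983]]
stand centre [ 0.4438 -0.2685] len 0.075232536 0.07425562 yaw -57.605347 32.39467
fixture centre [0.6033 0.0538] len 0.21885881 0.1175772 yaw -15.454871 74.54513
slide centre [0.6127 0.0634] len 0.10912638 0.101394564 yaw -14.960851 75.03918
driver centre [ 0.444  -0.2688] len 0.032083806 0.03317686 yaw -54.669792 35.33022
top [267 170]
side [270 200]
recess top [0.5868 0.049  0.0739]
recess side [0.5842 0.0505 0.0733]
driver_grip top [ 0.4445 -0.2779  0.0851]
driver_grip side [ 0.4437 -0.2714  0.0824]
pointer top [0.6009 0.1181 0.0477]
pointer side [0.6069 0.1187 0.0481]
mark top [0.5689 0.1247 0.0419]
mark side [0.5736 0.1237 0.0426]
```

View pics/c2.png

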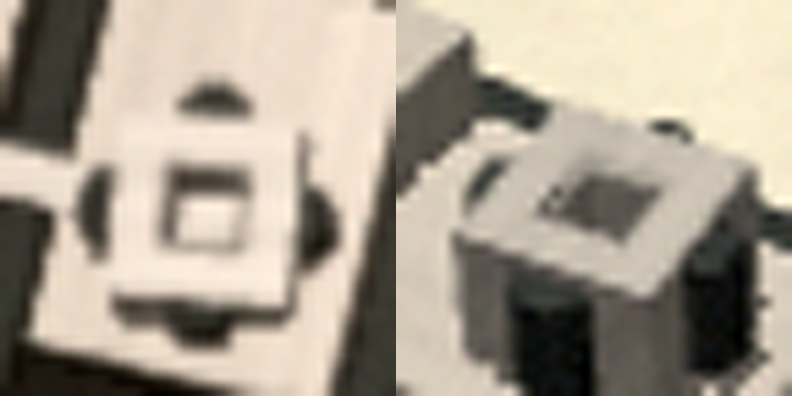

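Run:
```python
from h import *
print(get_obs()["clock"])
t,s=read_camera("top"),read_camera("side")
print(atz(t,[[285.3,188.3]],.074),atz(s,[[288.8,217.7]],.074))
a=np.radians(124); print(goto([.4437,-.2735,.15],[np.cos(a/2),np.sin(a/2),0,0]))
```

```text
3.9
[[0.5874 0.0501 0.074 ]] [[0.5861 0.0502 0.074 ]]
(array([ 2.0401, -1.6875,  0.4837]), array([ 0.    ,  0.    , -0.5645]))
```

```bash
R='{"dp":[1,-0.83,0],"dr":[0,0,-0.564]}'; python3 -m jog '[{"dp":[1,-0.83,0],"dr":[0,0,-0.564]},{"dp":[1,-0.83,0],"dr":[0,0,-0.564]},{"dp":[1,-0.83,0],"dr":[0,0,-0.564]},{"dp":[1,-0.83,0],"dr":[0,0,-0.564]},{"dp":[1,-0.83,0],"dr":[0,0,-0.564]},{"dp":[1,-0.83,0],"dr":[0,0,-0.564]},{"dp":[1,-0.83,0],"dr":[0,0,-0.564]},{"dp":[1,-0.83,0],"dr":[0,0,-0.564]},{"dp":[1,-0.83,0],"dr":[0,0,-0.564]},{"dp":[1,-0.83,0],"dr":[0,0,-0.564]},{"dp":[1,-0.83,0],"dr":[0,0,-0.564]},{"dp":[1,-0.83,0],"dr":[0,0,-0.564]}]' 1
python3 - <<'E'
from h import *
a=np.radians(124); print(goto([.4437,-.2735,.15],[np.cos(a/2),np.sin(a/2),0,0]))
E
```

```text
clock: 5.2
eef_pos: [0.3484, -0.452, 0.2227]
ee_rot: [0.468, 0.884, -0.0, 0.0]
ft_force: [0.1, -0.3, 0.1]
gripper_width: 0.0872
gripper_force: 0.0
(array([0.6265, 1.1946, 0.4844]), array([-0.    ,  0.0001,  0.0012]))
```

```bash
python3 -m jog '[{"dp":[0.6265,1,0.3],"dr":[0,0,0]},{"dp":[0.6265,1,0.3],"dr":[0,0,0]},{"dp":[0.6265,1,0.3],"dr":[0,0,0]},{"dp":[0.6265,1,0.3],"dr":[0,0,0]},{"dp":[0.6265,1,0.3],"dr":[0,0,0]}]' 1
python3 - <<'E'
from h import *
a=np.radians(124); print(goto([.4437,-.2735,.065],[np.cos(a/2),np.sin(a/2),0,0]))
E
```

```text
clock: 5.7
eef_pos: [0.4222, -0.2847, 0.177]
ee_rot: [0.466, 0.885, 0.001, -0.001]
ft_force: [-0.3, 0.7, -0.7]
gripper_width: 0.0871
gripper_force: 0.0
(array([-0.0212,  0.1593,  0.7471]), array([ 0.0004, -0.0007,  0.0024]))
```

```bash
python3 -m jog '[{"dp":[0,0.195,0.15],"dr":[0,0,0]},{"dp":[0,0.195,0.15],"dr":[0,0,0]},{"dp":[0,0.195,0.35],"dr":[0,0,0]},{"dp":[0,0.195,0.55],"dr":[0,0,0]},{"dp":[0,0.195,0.75],"dr":[0,0,0]},{"dp":[0,0.195,0.75],"dr":[0,0,0]},{"dp":[0,0.195,0.75],"dr":[0,0,0]}]' 1
python3 - <<'E'
from h import *
ims=[]
for n in("top","side"):
    q=read_camera(n); u=proj(q,[.4437,-.2735,.08])[0].round().astype(int); s=40; x,y=np.maximum(u-s,0); c=q["pixels"][y:y+2*s,x:x+2*s]; print(n,x,y)
    c=cv2.normalize(c,None,0,255,cv2.NORM_MINMAX); ims.append(cv2.resize(c,(400,400),interpolation=cv2.INTER_CUBIC))
cv2.imwrite("pics/c3.png",np.hstack(ims))
a=np.radians(124); print(goto([.4437,-.2735,.065],[np.cos(a/2),np.sin(a/2),0,0]),get_obs()["ft_force"])
E
```

```text
clock: 6.4
eef_pos: [0.4447, -0.2748, 0.0656]
ee_rot: [0.471, 0.882, -0.0, -0.0]
ft_force: [-0.2, 0.3, 0.2]
gripper_width: 0.0874
gripper_force: 0.0
top 401 214
side 364 99
(array([ 0.0157, -0.0065,  0.0118]), array([ 0.0004,  0.0009, -0.0007])) [-0.787  -0.5077  0.3835]
```

View pics/c3.png

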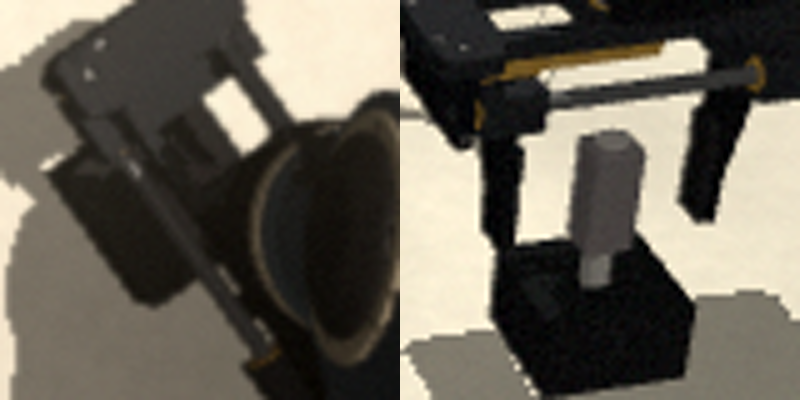

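The side crop shows the handle (607,195) standing between the open fingers (505 and 700), clear of both, so I can close the gripper.

```bash
python3 -m jog '[{"dp":[0,0,0],"dr":[0,0,0]},{"dp":[0,0,0],"dr":[0,0,0]},{"dp":[0,0,0],"dr":[0,0,0]},{"dp":[0,0,0],"dr":[0,0,0]},{"dp":[0,0,0],"dr":[0,0,0]},{"dp":[0,0,0],"dr":[0,0,0]},{"dp":[0,0,0],"dr":[0,0,0]},{"dp":[0,0,0],"dr":[0,0,0]}]' 0; python3 -c "
from h import *
print(get_obs()['ft_force'],get_obs()['torque'])"
```

```text
clock: 7.3
eef_pos: [0.4448, -0.2738, 0.065]
ee_rot: [0.47, 0.883, 0.0, -0.0]
ft_force: [1.0, 0.6, 0.6]
gripper_width: 0.0311
gripper_force: 0.0
[0.968  0.597  0.6116] [-0.0387 -0.0931 -0.0168]
```

```bash
python3 -m jog '[{"dp":[0,0,0],"dr":[0,0,0]},{"dp":[0,0,0],"dr":[0,0,0]},{"dp":[0,0,0],"dr":[0,0,0]},{"dp":[0,0,0],"dr":[0,0,0]}]' 0; python3 -c "
from h import *
print(get_obs()['ft_force'],get_obs()['torque'])"
```

```text
clock: 7.7
eef_pos: [0.4447, -0.2738, 0.065]
ee_rot: [0.47, 0.883, -0.0, -0.0]
ft_force: [-0.7, 0.7, -1.0]
gripper_width: 0.0239
gripper_force: 30.0
[-0.6808  0.746  -1.0227] [-0.0087 -0.1394  0.0236]
```

```bash
python3 -m jog '[{"dp":[0,0,-0.2],"dr":[0,0,0]},{"dp":[0,0,-0.45],"dr":[0,0,0]},{"dp":[0,0,-0.75],"dr":[0,0,0]},{"dp":[0,0,-0.75],"dr":[0,0,0]},{"dp":[0,0,-0.75],"dr":[0,0,0]}]' 0
python3 - <<'E'
from h import *
a=np.radians(85.5); print(goto([.5868,.0501,.175],[np.cos(a/2),np.sin(a/2),0,0]),get_obs()["ft_force"],get_obs()["gripper_force"])
E
```

```text
clock: 8.2
eef_pos: [0.4449, -0.2741, 0.1782]
ee_rot: [0.47, 0.883, -0.0, 0.001]
ft_force: [0.3, 0.3, -2.3]
gripper_width: 0.0237
gripper_force: 30.0
(array([1.2665, 1.9908, 0.0194]), array([0.0003, 0.0005, 0.2133])) [ 0.2534  0.2776 -2.2638] 29.999804911203682
```

Lifted. Next I carry it towards the recess in two calls and turn on the way.

```bash
python3 -m jog '[{"dp":[0.63,1,0],"dr":[0,0,0.213]},{"dp":[0.63,1,0],"dr":[0,0,0.213]},{"dp":[0.63,1,0],"dr":[0,0,0.213]},{"dp":[0.63,1,0],"dr":[0,0,0.213]},{"dp":[0.63,1,0],"dr":[0,0,0.213]}]' 0
python3 - <<'E'
from h import *
a=np.radians(85.5); print(goto([.5868,.0501,.175],[np.cos(a/2),np.sin(a/2),0,0]))
E
```

```text
clock: 8.7
eef_pos: [0.5173, -0.1044, 0.1759]
ee_rot: [0.732, 0.681, 0.001, -0.002]
ft_force: [0.1, -0.1, -0.6]
gripper_width: 0.024
gripper_force: 30.0
(array([1.0607, 0.3877, 0.0097]), array([-0.0006, -0.0013,  0.002 ]))
```

```bash
python3 -m jog '[{"dp":[1,0.39,0],"dr":[0,0,0]},{"dp":[1,0.39,0],"dr":[0,0,0]},{"dp":[1,0.39,0],"dr":[0,0,0]},{"dp":[1,0.39,0],"dr":[0,0,0]},{"dp":[1,0.39,0],"dr":[0,0,0]},{"dp":[1,0.39,0],"dr":[0,0,0]},{"dp":[1,0.39,0],"dr":[0,0,0]}]' 0
python3 - <<'E'
from h import *
a=np.radians(85.5); print(goto([.5868,.0501,.175],[np.cos(a/2),np.sin(a/2),0,0]))
o=get_obs(); r=R.from_quat(o["ee_rot"]); print(o["eef_pos"],"nominal tip",o["eef_pos"]+r.apply([0,0,.055]))
ims=[]
for n in("side","top"):
    q=read_camera(n)
    for t in("driver_tip","driver_grip","recess"): print(n,t,[(d["centre"],d["conf"]) for d in tip_of(q,t)[:1]])
    tip=o["eef_pos"]+r.apply([0,0,.055]); print(proj(q,[tip,[.5868,.0501,.074]]))
    u=proj(q,[.5868,.0501,.1])[0].round().astype(int); s=30; x,y=u-s; c=q["pixels"][y:y+2*s,x:x+2*s]; print(n,x,y)
    c=cv2.normalize(c,None,0,255,cv2.NORM_MINMAX); ims.append(cv2.resize(c,(390,390),interpolation=cv2.INTER_CUBIC))
cv2.imwrite("pics/c4.png",np.hstack(ims))
E
```

```text
clock: 9.4
eef_pos: [0.5855, 0.0305, 0.1765]
ee_rot: [0.735, 0.678, -0.001, -0.0]
ft_force: [0.9, -0.6, -1.1]
gripper_width: 0.0241
gripper_force: 30.0
(array([ 0.131 , -0.0015,  0.01  ]), array([-0.0006,  0.0006, -0.0006]))
[0.5855 0.0305 0.1765] nominal tip [0.5853 0.0304 0.1215]
side driver_tip [([0.5865, 0.0301, 0.1221], 0.56)]
side driver_grip [([0.5838, 0.0353, 0.1931], 0.92)]
side recess [([0.5859, 0.051, 0.0736], 0.95)]
[[292.1952 190.1958]
 [288.4576 217.581 ]]
side 258 176
top driver_tip []
top driver_grip []
top recess []
[[293.6197 187.0759]
 [285.3212 188.5907]]
top 255 157
```

View pics/c4.png

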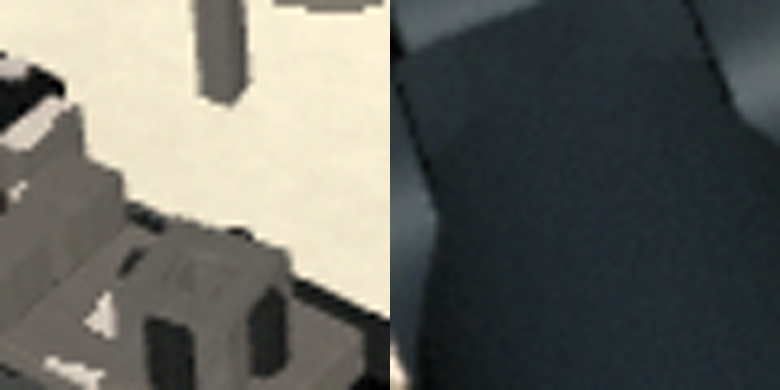

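The side crop shows the driver upright, its tip at about (292,190). That is within a pixel of the predicted nominal tip, and the recess matches its prediction too at (288,218). Next I shift over the recess and lower.

```bash
python3 -m jog '[{"dp":[0.131,0,0],"dr":[0,0,0]},{"dp":[0.131,0,0.1],"dr":[0,0,0]},{"dp":[0.131,0,0.2],"dr":[0,0,0]},{"dp":[0.131,0,0.28],"dr":[0,0,0]},{"dp":[0.131,0,0.28],"dr":[0,0,0]},{"dp":[0.131,0,0.32],"dr":[0,0,0]},{"dp":[0.131,0,0.36],"dr":[0,0,0]},{"dp":[0.131,0,0.36],"dr":[0,0,0]}]' 0
python3 - <<'E'
from h import *
o=get_obs(); print(o["eef_pos"],o["ft_force"],o["torque"])
for n in("side",):
    q=read_camera(n); u=proj(q,[.5868,.0501,.08])[0].round().astype(int); s=30; x,y=u-s; c=q["pixels"][y:y+2*s,x:x+2*s]
    c=cv2.normalize(c,None,0,255,cv2.NORM_MINMAX); cv2.imwrite("pics/c5.png",cv2.resize(c,(480,480),interpolation=cv2.INTER_CUBIC))
E
```

```text
clock: 10.6
eef_pos: [0.589, 0.0525, 0.1261]
ee_rot: [0.734, 0.679, 0.0, 0.001]
ft_force: [-3.6, -0.9, 13.5]
gripper_width: 0.0237
gripper_force: 30.0
[0.589  0.0525 0.1261] [-3.5678 -0.8557 13.457 ] [-0.3961  1.0589  0.0018]
```

View pics/c5.png

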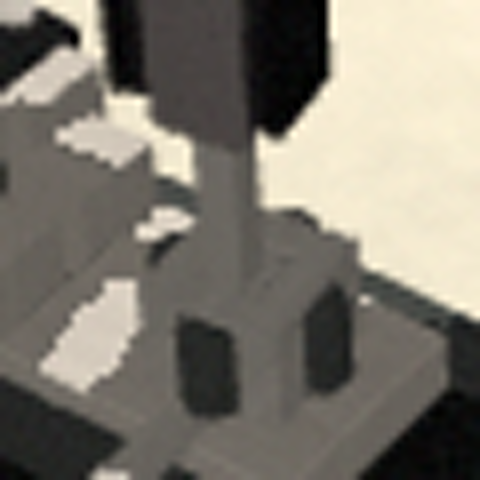

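The tip is touching the near edge of the mouth at crop (228,287), about 2 mm past the recess centre towards +x and +y, which agrees with the measured TCP. I will raise slightly and shift back.

```bash
python3 -c "
from h import *
print(goto([.5866,.0499,.131]))"
python3 -m jog '[{"dp":[0,0,-0.06],"dr":[0,0,0]},{"dp":[-0.016,-0.014,-0.06],"dr":[0,0,0]},{"dp":[-0.016,-0.014,-0.06],"dr":[0,0,0]},{"dp":[-0.016,-0.014,-0.06],"dr":[0,0,0]}]' 0
python3 - <<'E'
from h import *
o=get_obs(); r=R.from_quat(o["ee_rot"]); print(o["eef_pos"],goto([.5866,.0499,.131]),o["ft_force"],o["torque"])
q=read_camera("side")
for t in("driver_tip","driver_grip","recess"): print(t,[(d["centre"],d["conf"]) for d in tip_of(q,t)[:1]])
E
```

```text
(array([-0.0183, -0.0141, -0.0323]), None)
clock: 11.05
eef_pos: [0.5853, 0.0504, 0.1321]
ee_rot: [0.734, 0.679, -0.0, -0.0]
ft_force: [-0.3, -0.6, -0.6]
gripper_width: 0.0237
gripper_force: 30.0
[0.5853 0.0504 0.1321] (array([-0.0026,  0.0086,  0.0074]), None) [-0.2866 -0.5863 -0.6437] [ 0.0331 -0.0702 -0.0302]
driver_tip [([0.5891, 0.0506, 0.0784], 0.93)]
driver_grip [([0.5856, 0.0524, 0.1496], 0.65)]
recess [([0.5871, 0.0474, 0.0721], 0.96)]
```

```bash
python3 -m jog '[{"dp":[-0.007,0.007,0],"dr":[0,0,0]},{"dp":[-0.007,0.007,0.03],"dr":[0,0,0]},{"dp":[-0.007,0.007,0.055],"dr":[0,0,0]},{"dp":[-0.007,0.007,0.075],"dr":[0,0,0]},{"dp":[-0.007,0.007,0.09],"dr":[0,0,0]},{"dp":[-0.007,0.007,0.09],"dr":[0,0,0]}]' 0
```

```text
clock: 11.85
eef_pos: [0.5863, 0.0495, 0.1185]
ee_rot: [0.734, 0.679, -0.0, -0.0]
ft_force: [-0.6, 0.4, -0.7]
gripper_width: 0.0237
gripper_force: 30.0
```

It is in the recess: the tip is about 10 mm down and there is no contact force. I carry on to the bottom.

```bash
python3 -m jog '[{"dp":[0,0,0.03],"dr":[0,0,0]},{"dp":[0,0,0.055],"dr":[0,0,0]},{"dp":[0,0,0.07],"dr":[0,0,0]},{"dp":[0,0,0.08],"dr":[0,0,0]},{"dp":[0,0,0.08],"dr":[0,0,0]},{"dp":[0,0,0.08],"dr":[0,0,0]}]' 0;python3 -c "
from h import *
print(get_obs()['ft_force'],get_obs()['torque'])"
```

```text
clock: 12.45
eef_pos: [0.5867, 0.0496, 0.1071]
ee_rot: [0.734, 0.679, 0.0, 0.0]
ft_force: [0.7, 0.1, -1.3]
gripper_width: 0.0235
gripper_force: 30.0
[ 0.7197  0.0598 -1.3278] [-0.0451 -0.147  -0.0097]
```

```bash
python3 -m jog '[{"dp":[0,0,0.01],"dr":[0,0,0]},{"dp":[0,0,0.02],"dr":[0,0,0]},{"dp":[0,0,0.02],"dr":[0,0,0]}]' 0;python3 -c "
from h import *
print(get_obs()['ft_force'],get_obs()['torque'])
ps=[]
for n in('top','side'):
  q=read_camera(n)
  for t in('pointer','mark'):
    print(n,t,[(d['centre'],round(d['conf'],2)) for d in tip_of(q,t)[:2]])
"
```

```text
clock: 12.75
eef_pos: [0.587, 0.0497, 0.1066]
ee_rot: [0.734, 0.679, -0.0, 0.001]
ft_force: [-4.9, -1.7, 15.1]
gripper_width: 0.024
gripper_force: 30.0
[-4.8843 -1.6799 15.1486] [-0.3022  1.3199 -0.0504]
top pointer [([0.4417, -0.2762, -0.0009], 0.3)]
top mark []
side pointer [([0.6091, 0.1207, 0.0471], 0.86)]
side mark [([0.5737, 0.1196, 0.0431], 0.67)]
```

Fully home: TCP at 0.1066 against an expected 0.107, with bottom contact. Next I work out the draw direction and distance from the untouched first picture.

Run:
```python
from h import *
t=read_camera("top"); s=read_camera("side")
c=lambda x,y:(240+x*90/390-.5,143+y*90/390-.5)
for a,b,z in(((345,20),(262,390),.026),((165,95),(128,258),.046),((160,0),(75,360),.03)):
    w=atz(t,[c(*b),c(*a)],z); d=w[1]-w[0]; print(np.degrees(np.arctan2(d[1],d[0])))
im=cv2.imread("pics/top0.png"); sd=cv2.imread("pics/side0.png")
L=cv2.createLineSegmentDetector().detect(im[:,:,1][120:245,230:330])[0][:,0]+[230,120,230,120]
for l in L:
    if np.hypot(*(l[2:]-l[:2]))>20:
        w=atz(t,[l[:2],l[2:]],.03); d=w[1]-w[0]; print("L",l.round(),(np.degrees(np.arctan2(d[1],d[0]))%180).round(1))
u=proj(s,[.59,.121,.045])[0].round().astype(int); x,y=u-20; cr=sd[y:y+40,x:x+40]; print("side crop",x,y)
u=proj(t,[.59,.121,.045])[0].round().astype(int); x,y=u-20; cr2=im[y:y+40,x:x+40]; print("top crop",x,y)
cv2.imwrite("pics/c6.png",np.hstack([cv2.resize(cv2.normalize(k,None,0,255,cv2.NORM_MINMAX),(400,400),interpolation=cv2.INTER_CUBIC) for k in(cr,cr2)]))
```

```text
-13.625347445968249
-13.535274212582356
-13.990163971502804
L [320. 148. 299. 236.] 165.7
L [279. 132. 317. 141.] 75.5
L [255. 226. 264. 187.] 165.5
L [297. 238. 257. 228.] 75.1
L [266. 181. 277. 133.] 166.5
L [268. 200. 296. 207.] 75.8
L [278. 163. 273. 183.] 166.6
L [296. 205. 304. 172.] 165.8
L [303. 170. 279. 165.] 75.1
side crop 251 236
top crop 234 169
```

View pics/c6.png

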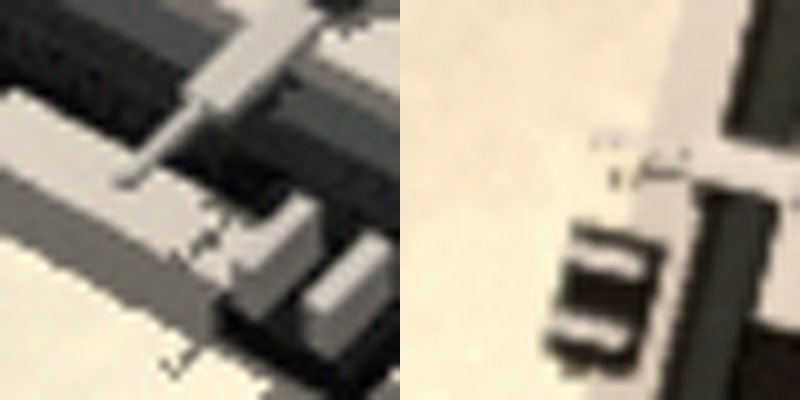

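Run:
```python
from h import *
t=read_camera("top"); s=read_camera("side"); a=np.radians(-14.2); ex=np.array([np.cos(a),np.sin(a),0])
for z in(.046,.049):
  print("side",z,atz(s,[[262.7,253.7]],z)[0],atz(s,[[281.3,260.4]],.042)[0],(atz(s,[[262.7,253.7]],z)[0]-atz(s,[[281.3,260.4]],.042)[0])@ex)
  print("top",z,(atz(t,[[253.5,182.3]],z)[0]-atz(t,[[253.8,197.7]],.042)[0])@ex)
print("nets",[(np.array(p)-m)@ex for p,m in(([.6015,.118,0],[.569,.1236,0]),([.607,.119,0],[.5735,.124,0]))])
o=get_obs();r=R.from_quat(o["ee_rot"])
print("unit draw 10mm in tool units",r.inv().apply(-ex*.01/.15),o["eef_pos"],o["ft_force"],o["clock"])
```

```text
side 0.046 [0.6055 0.1212 0.046 ] [0.5711 0.1212 0.042 ] 0.033357337938651845
top 0.046 0.03252696007517506
side 0.049 [0.6039 0.1236 0.049 ] [0.5711 0.1212 0.042 ] 0.03128459857695296
top 0.049 0.032321125895713045
nets [np.float64(0.03288069523251339), np.float64(0.03370295615088114)]
unit draw 10mm in tool units [ 0.0113 -0.0657 -0.0001] [0.587  0.0497 0.1067] [-5.3063  0.066  14.2544] 13.25
```

```bash
python3 -m jog '[{"dp":[0.006,-0.035,-0.005],"dr":[0,0,0]},{"dp":[0.012,-0.07,-0.005],"dr":[0,0,0]},{"dp":[0.018,-0.105,-0.005],"dr":[0,0,0]},{"dp":[0.024,-0.14,-0.005],"dr":[0,0,0]},{"dp":[0.032,-0.184,-0.005],"dr":[0,0,0]},{"dp":[0.032,-0.184,-0.005],"dr":[0,0,0]},{"dp":[0.032,-0.184,-0.005],"dr":[0,0,0]}]' 0
cat > look.py <<'E'
from h import *
import sys
o=get_obs(); print(o["eef_pos"],o["ft_force"],o["torque"],R.from_quat(o["ee_rot"]).as_rotvec())
s=read_camera("side"); a=np.radians(-14.2); ex=np.array([np.cos(a),np.sin(a),0])
P=tip_of(s,"pointer")[:2]; print([(d["centre"],d["conf"],(np.array(d["centre"])-[.5718,.1225,0])@ex) for d in P])
u=[262,244]; cr=s["pixels"][210:274,240:304]
cr2=s["pixels"][140:268,220:348]
cv2.imwrite(sys.argv[1],np.hstack([cv2.resize(cv2.normalize(k,None,0,255,cv2.NORM_MINMAX),(400,400),interpolation=cv2.INTER_CUBIC) for k in(cr,cr2)]))
E
python3 look.py pics/c7.png
```

```text
clock: 13.95
eef_pos: [0.563, 0.0559, 0.1069]
ee_rot: [0.734, 0.679, 0.003, 0.003]
ft_force: [4.3, -1.9, 5.7]
gripper_width: 0.024
gripper_force: 30.0
[0.563  0.0559 0.1069] [ 4.2767 -1.8851  5.697 ] [-0.6556 -1.2745 -0.0224] [2.3019 2.1295 0.0093]
[([0.5867, 0.1239, 0.0477], 0.83, np.float64(0.014101305373207269)), ([0.5638, 0.0583, 0.0539], 0.55, np.float64(0.007993171374258007))]
```

View pics/c7.png

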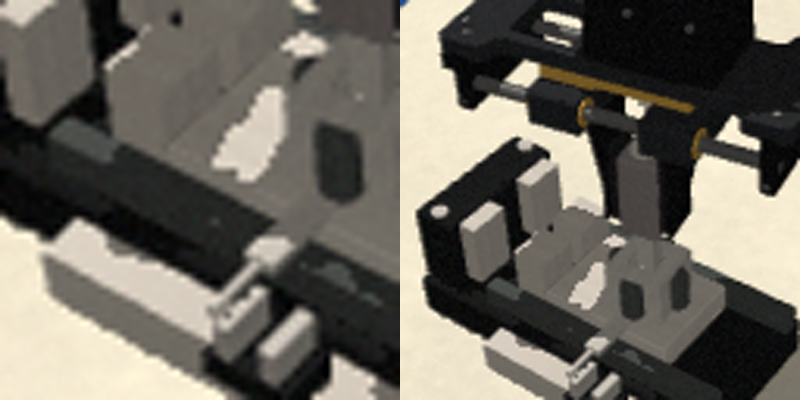

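The crop shows the pointer needle (tip about (274,259)) over the first prong and the driver still deep in the knob.

Run:
```python
from h import *
s=read_camera("side"); a=np.radians(-14.2); ex=np.array([np.cos(a),np.sin(a),0])
p0=atz(s,[[262.7,253.7]],.047)[0]
for uv in([273.9,259.1],[273.5,257.5]): 
    p=atz(s,[uv],.047)[0]; print(p,"moved",(p0-p)@ex)
# recess -> slide shift by tracking knob: match template of pointer/knob between pictures
a0=cv2.imread("pics/side0.png"); b=s["pixels"]
E=lambda k:np.array(k)
d=[]
for k in range(4):
    q=read_camera("side")
    for t in("pointer","mark"): d+= [(t,(E(x["centre"])@ex)) for x in tip_of(q,t)[:1]]
print(d)
print(proj(s,[p0-ex*.033, p0-ex*.022]))
```

```text
[0.5818 0.1268 0.047 ] moved 0.02364359453978471
[0.5839 0.1237 0.047 ] moved 0.02079579483000625
[('pointer', np.float64(0.5365333418308457)), ('mark', np.float64(0.5268740248447402)), ('pointer', np.float64(0.5376056238125403)), ('mark', np.float64(0.5244037068315506)), ('pointer', np.float64(0.5360276236753961)), ('mark', np.float64(0.5254583125228152)), ('pointer', np.float64(0.5350324691675512)), ('mark', np.float64(0.5243779976736006))]
[[277.8592 261.8395]
 [272.7342 259.0877]]
```

```bash
python3 -m jog '[{"dp":[0.004,-0.023,0.006],"dr":[0,0,0]},{"dp":[0.008,-0.046,0.006],"dr":[0,0,0]},{"dp":[0.012,-0.069,0.006],"dr":[0,0,0]},{"dp":[0.012,-0.069,0.006],"dr":[0,0,0]},{"dp":[0.012,-0.069,0.006],"dr":[0,0,0]}]' 0; sed -i 's/210:274,240:304/236:284,250:298/' look.py; python3 look.py pics/c8.png
python3 - <<'E'
from h import *
a=np.radians(-14.2); ex=np.array([np.cos(a),np.sin(a),0]); d={}
for k in range(4):
    q=read_camera("side")
    for t in("pointer","mark"):
        for x in tip_of(q,t)[:1]: d.setdefault(t,[]).append(np.array(x["centre"])@ex)
print(d,get_obs()["clock"])
E
```

```text
clock: 15.2
eef_pos: [0.5542, 0.0582, 0.1068]
ee_rot: [0.734, 0.679, 0.004, 0.004]
ft_force: [5.7, -2.6, 10.0]
gripper_width: 0.0237
gripper_force: 30.0
[0.5542 0.0582 0.1068] [ 5.7043 -2.6044  9.986 ] [-0.8631 -1.5016  0.0002] [2.3009 2.1277 0.012 ]
[([0.5727, 0.1274, 0.0483], 0.92, np.float64(-0.0003295053759004998))]
{'pointer': [np.float64(0.5270058898245613), np.float64(0.5265935809460155), np.float64(0.5281984686604714), np.float64(0.5265188103108898)], 'mark': [np.float64(0.5259267533947088), np.float64(0.527120510649981), np.float64(0.5285980309940496), np.float64(0.5258286304403573)]} 15.9
```

View pics/c8.png

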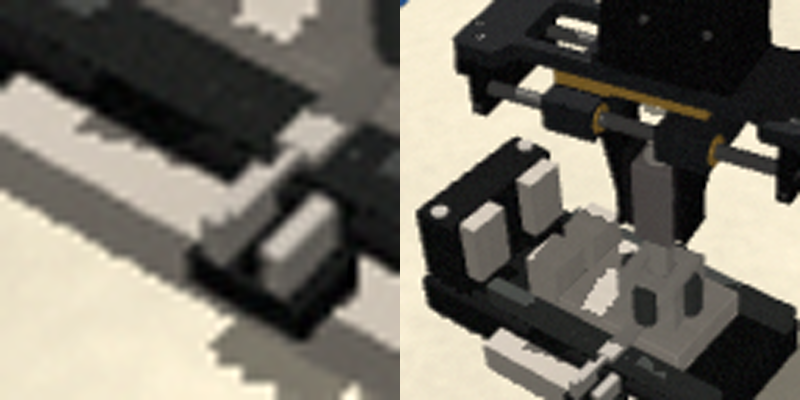

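The needle now lies between or very near the prongs. The networks put it at the mark within 1 mm, but this view is tight, so I make one enlarged check against predicted needle lines.

Run:
```python
from h import *
s=read_camera("side"); im=s["pixels"].copy(); s0=cv2.imread("pics/side0.png"); a=np.radians(-14.2); ex=np.array([np.cos(a),np.sin(a),0])
x0,y0,w,h=264,244,32,32; k=12
f=lambda i:cv2.resize(cv2.normalize(i[y0:y0+h,x0:x0+w],None,0,255,cv2.NORM_MINMAX),(w*k,h*k),interpolation=cv2.INTER_CUBIC)
A,B=f(s0),f(im)
z=.047; t0=atz(s,[[262.7,253.7]],z)[0]; ey=np.array([-ex[1],ex[0],0])
for m,c in((.029,(0,0,255)),(.033,(0,200,0)),(.037,(255,0,0))):
    q=((proj(s,[t0-ex*m,t0-ex*m-ey*.02])-[x0,y0]+.5)*k).round().astype(int)
    cv2.line(A,q[0].tolist(),q[1].tolist(),c,1)
    for v in q: cv2.circle(B,v.tolist(),2,c,-1)
cv2.imwrite("pics/c9.png",np.hstack([A,B]))
```

```text
(no output)
```

View pics/c9.png

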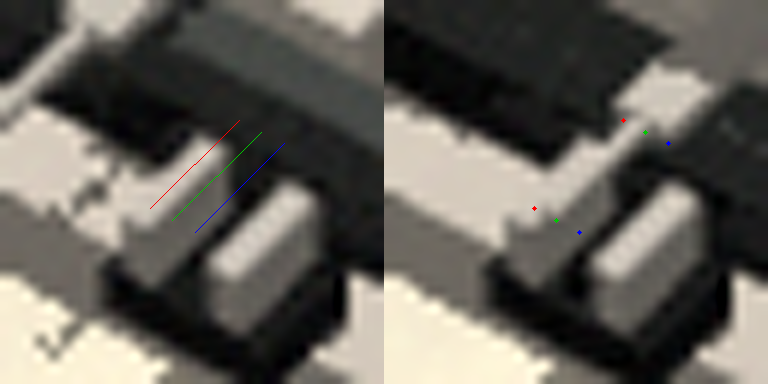

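In the right panel the needle lies between the red (29 mm) and green (33 mm) lines, at about 32 mm. The target is about 33 mm, so I draw 1 mm more and then check that it holds.

```bash
python3 -m jog '[{"dp":[0.001,-0.007,0],"dr":[0,0,0]},{"dp":[0.001,-0.007,0],"dr":[0,0,0]},{"dp":[0.001,-0.007,0],"dr":[0,0,0]},{"dp":[0.001,-0.007,0],"dr":[0,0,0]},{"dp":[0.001,-0.007,0],"dr":[0,0,0]},{"dp":[0.001,-0.007,0],"dr":[0,0,0]}]' 0
python3 - <<'E'
from h import *
a=np.radians(-14.2); ex=np.array([np.cos(a),np.sin(a),0]); d={}
for k in range(6):
    q=read_camera("side")
    for t in("pointer","mark","driver_tip","recess","conn_a","cap_cup"):
        for x in tip_of(q,t)[:1]: d.setdefault(t,[]).append(np.array(x["centre"]))
for t in d: print(t,np.mean(d[t],0),(np.mean(d[t],0)@ex).round(4))
o=get_obs(); print(o["eef_pos"],o["ft_force"],o["gripper_force"],o["clock"])
E
```

```text
clock: 16.55
eef_pos: [0.5534, 0.0584, 0.1068]
ee_rot: [0.734, 0.679, 0.004, 0.004]
ft_force: [5.8, -3.5, 8.9]
gripper_width: 0.0238
gripper_force: 30.0
pointer [0.5758 0.127  0.0472] 0.527
mark [0.5741 0.121  0.0421] 0.5269
driver_tip [0.5549 0.0594 0.054 ] 0.5234
recess [0.5531 0.059  0.0726] 0.5217
conn_a [0.5246 0.2432 0.0022] 0.4489
cap_cup [0.5747 0.1215 0.0459] 0.5273
[0.5534 0.0584 0.1068] [ 6.359  -2.167   8.3527] 30.003931587561965 18.65
```

```bash
python3 -c "
from workcell import *
print(job_done())"
```

```text
the job is handed in; nothing more can be done
None
```

The job is handed in: the driver is gripped and seated in the knob, holding the slide against the spring with its pointer at the fork (camera estimate: within about 1 mm of the middle of the gap).

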